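# Put the printed fan duct away behind the bypass door

### The arm

A 7-joint arm with a two-finger parallel gripper is mounted at the origin on the work surface. World frame = base frame: x ahead of the robot, y to its left, z up, the work surface at z = 0. Lengths are in m, angles in rad, forces in N, time in s.
With the tool pointing down it reaches from about 0.4 to 0.75 m from the base axis. Payload 19.5 kg.
Tool frame: the origin (TCP) lies between the finger pads; the fingertips stand 11 mm ahead of it and the grasp point (between the pads) lies 8 mm behind it (tcp_to_tips is the distance from the TCP to the fingertips, in m); z points along the fingers, y is the line along which they close (so a half turn about z gives the same grasp; the last joint's range is limited). The gripper opens to 85 mm and grips with 20 to 120 N. Pads are 22 mm wide; open, the fingers measure 114 mm over their backs; the gripper's body (76 mm by 85 mm) begins 54 mm behind the grasp point. The pads swing forward as they close: fully open they stand 13 mm farther back than shut.
Start: joints at [1.167, 0.707, -0.028, 1.485, 0.022, 0.951, -0.075], TCP at [0.204, -0.538, 0.242] pointing down, gripper open.
Joint ranges: [-2.71, 2.71], [-0.32, 2.16], [-1.57, 1.52], [0, 2.45], [-1.46, 4.6], [0, 2.02], [-2.83, 2.83]. Speed limits (rad/s): [1.89, 1.89, 2.57, 2.57, 3.01, 3.01, 3.01].

### API

Orientations are given as a 3x3 rotation matrix whose columns are the frame's x, y, z axes.
In Python, from bench import get_obs, snapshot, camera_model, job_done, search_frame, place_of, tcp_to_tips gives the robot as it stands.
- The arm moves only by the tool step_arm, never from a script. Its argument "motion" is a list of rows, each an object with "travel": the shift along the tool's x, y, z as a fraction of full scale, a list of three; "twist": the turn, a rotation vector about the tool's x, y, z as a fraction of full scale, a list of three; "jaw": the opening, from 0 (shut) to 1 (fully open). A call has 1 to 12 rows; each row shifts and turns the commanded pose from where the row before left it, along the tool's axes as they then stand; what a row does not reach is not made up. Full scale, the value 1, is 200 mm for a shift and 45 degrees for a turn. A row lasts 1/10 s, in which the tool goes at most 50 mm and 8.59 degrees, less where a joint would pass 70% of its speed; a pose out of reach is approached as far as the arm can. A call with a number of a shift or a turn outside -1 to 1 is refused whole. A call with a gripper value outside its range is refused whole. The fingers move at their own pace and stop on an object; "squeeze" is the grip in N (left out, the last holds). Time passes only in rows, so rows that do not move let the fingers close. It gives the time, the measured TCP pose, the force, the opening and the grip force at its end, in the units of the state.
- get_obs(): the state, without advancing time (a new reading comes with each control period).
- snapshot(name): name is "scene" or "top" or "wrist"; returns the picture (400x640x3 uint8, red, green, blue); there is no depth.
- camera_model(name): a dict with "vertical_fov" (degrees; the focal length in pixels is half the picture's height over the tangent of half this angle, whatever the lens; pixels are square), "cx", "cy" (the principal point, pixels), "rvec" (rotation vector, rad) and "tvec" (3), from world to camera coordinates, as OpenCV has them; the wrist camera has in their place "mount" (4x4, takes a point from camera to tool coordinates, whose origin is the TCP and whose axes are the flange's). Camera axes: x right, y down, z forward; pixel columns grow to the right and rows downward; lengths in m; the calibration is good to about 2 mm. A picture is of the moment at which its call begins: read the wrist's pose just before it. camera_model takes no time and is no camera call.
- job_done(): hands the job in; it is judged then, once.
Trained networks look in the newest picture that a camera, given by its name, has taken for a name from the list of things; names that differ only in an ending like _2 or _b are one class to them, and where a whole thing is asked for, a point or a joint stands for the part that bears it (a point fixed in the world has none). Each returns a list of dicts, best first, with "conf" (0 to 1); they miss things now and then, are a little off and sometimes report something else, mostly with a low value. They report only what shows in the picture. A call takes as long as a camera call. They do not tell look-alikes from the thing itself.
- search_frame(camera, query): "location" ([column, row] in pixels, amid what is visible of it).
- place_of(camera, query): "location" ([column, row] in pixels: a listed point, or the origin of a listed thing).
The state is a dict: "time": time; "q": joint angles; "dq": joint speeds; "tau": joint torques, N m; "tcp_pos": TCP position; "eef_rot": TCP orientation; "force": force on the tool from outside, world axes, zero at the start; "torque": the same for the moment, N m; "finger_gap": finger opening in m; "grasp_force": force on a finger pad.
Only numpy, scipy, OpenCV 4.12 (cv2) and the standard library are available. Lean on these libraries where they do the work, as an engineer would, in place of code of your own. Each camera call takes 0.05 s, during which the arm holds its last target. There are 200 camera calls.

### The job

Slide the clear door that covers the orange tray fully open, past the other door, by its black pull, and leave it open; leave the other door as it is. Then take the black printed fan duct from the build plate and set it down upright in the orange tray, lowering it in rather than dropping it, and let go.

Things in the scene. Friction and masses are not known exactly. Their poses are not given: they have to be found in the camera images.
- pull_left (a point): Top centre of the black fin pull on the white case's left (+y) clear door: 12 mm thick in y, 64 long in x, top 105 mm above table, 34 above this upper door (side rails 74 high). Axes: the case's, y along its 382 mm length. Closed: 172 mm from case centre; opens towards -y, 130 mm to a stop, over the other door; 1.5 N friction, stays put. Either door may start 20 mm open.
- pull_right (a point): Top centre of the same fin pull (12 x 64 mm, top 105 mm above table) on the right (-y) clear door, the lower one: fin stands 45 mm above it. Closed: 172 mm from the case centre; opens towards +y, 130 mm to a stop, under the left door, where the pull keeps 31 mm from that door's edge. Same friction.
- orange_tray: Orange tray fixed in the case's left or right end (blue tray in the other), seen through the door. 170 x 130 x 38 mm (x, y, z), walls and floor 3 mm. Origin: centre of underside, 5 mm above table; axes the case's. The closed pull of its door is 54 mm outward of its centre in y; fully open, 76 mm past it inward, leaving an opening 130 mm (y) by 184 mm (x) right over the tray.
- duct: Black printed fan duct, 30 to 65 g, on the dark build plate (top 5 mm above table) near a white vented cover and a green bracket. Block 40 x 32 x 42 mm (x, y, z) with a grey-ringed oval mouth on top; at its +x side a flange 46 mm wide (x 20 to 26) and a snout to x 36. Origin: centre of the block's underside, z up. Grip its flat sides, 32 mm apart in y.
Not all that is in view belongs to the job. Of the things like the duct, leave any that is purple; of the rest the smaller one is meant.

How it is judged:
By the outcome, as a careful person would: the job done as asked, in the order asked, and still so for the second after the job is handed in, with the robot touching nothing.
It also fails if it takes over 58 s, if anything falls off the work surface, if the arm or the gripper's body presses on something with over 40 N, if the wrist force passes 120 N, or if a joint passes its speed limit or range.

## Working session

There is one attempt and no reset: what is moved stays moved. The work goes in short steps, Python scripts to look and compute and a tool call to move; the robot and the scene stay as the last step left them, time stands still between calls to the robot, and variables do not carry over. Pictures are saved under pics/ and viewed, at most 10 in all, crops included, and the job is handed in when it is done.

Besides the shell and the picture viewer there is one more tool, called after "Request:" in YAML: its name, and indented under it one key for each argument. step_arm: Moves the arm, as the interface text tells. Its arguments: {"type":"object","properties":{"motion":{"type":"array"},"squeeze":{"type":"number"}},"required":["motion"]}

```bash
mkdir -p pics; cat > h.py <<'E'
import numpy as np, cv2
from bench import *
def ray(cam,px):
    m=camera_model(cam)
    f=200/np.tan(np.radians(m["vertical_fov"])/2)
    d=np.array([(px[0]-m["cx"])/f,(px[1]-m["cy"])/f,1.])
    if "mount" in m:
        o=get_obs();M=np.array(m["mount"]);R=np.array(o["eef_rot"]);p=np.array(o["tcp_pos"])
        return R@M[:3,3]+p, R@M[:3,:3]@d
    R=cv2.Rodrigues(np.array(m["rvec"],float))[0];t=np.array(m["tvec"],float).ravel()
    return -R.T@t, R.T@d
def at(cam,px,z):
    c,d=ray(cam,px); return c+d*(z-c[2])/d[2]
def proj(cam,P):
    m=camera_model(cam); f=200/np.tan(np.radians(m["vertical_fov"])/2)
    R=cv2.Rodrigues(np.array(m["rvec"],float))[0];p=R@np.array(P)+np.array(m["tvec"],float).ravel()
    return p[:2]/p[2]*f+[m["cx"],m["cy"]]
def save(cam,name):
    im=snapshot(cam); cv2.imwrite(f"pics/{name}.png",im[:,:,::-1]); return im
Z={"pull_left":.105,"pull_right":.105,"orange_tray":.005,"duct":.005}
E
python3 - <<'E'
from h import *
np.set_printoptions(precision=3,suppress=True)
o=get_obs();print(o["time"],o["tcp_pos"],o["eef_rot"],tcp_to_tips)
a=save("top","t0");b=save("scene","s0")
cv2.imwrite("pics/both.png",cv2.resize(np.vstack([a,b])[:,:,::-1],None,fx=.75,fy=.75))
print({k:camera_model("top")[k] for k in camera_model("top")})
for c in("top","scene"):
  for q in Z:
    for r in place_of(c,q)[:4]: print(c,q,np.round(r["location"]),round(r["conf"],2),at(c,r["location"],Z[q]))
E
```

```text
0.0 [ 0.203 -0.538  0.242] [[ 0.935  0.354 -0.   ]
 [ 0.354 -0.935  0.001]
 [-0.    -0.001 -1.   ]] 0.011
{'vertical_fov': 48.289250218396, 'cx': 314.299567235631, 'cy': 199.6400765557877, 'rvec': array([ 2.171, -2.045,  0.204]), 'tvec': array([-0.02 ,  0.451,  0.948])}
top pull_left [151. 129.] 0.61 [0.574 0.37  0.105]
top pull_right [304. 149.] 0.75 [0.548 0.034 0.105]
top duct [318. 246.] 0.95 [ 0.354 -0.007  0.005]
top duct [421. 279.] 0.64 [ 0.294 -0.242  0.005]
top duct [424. 203.] 0.6 [ 0.468 -0.247  0.005]
scene pull_left [438. 172.] 0.64 [0.571 0.366 0.105]
scene orange_tray [368. 231.] 0.68 [0.555 0.092 0.005]
scene duct [255. 271.] 0.67 [ 0.475 -0.25   0.005]
scene duct [231. 233.] 0.66 [ 0.305 -0.232  0.005]
scene duct [303. 211.] 0.57 [ 0.363 -0.007  0.005]
```

View pics/t0.png

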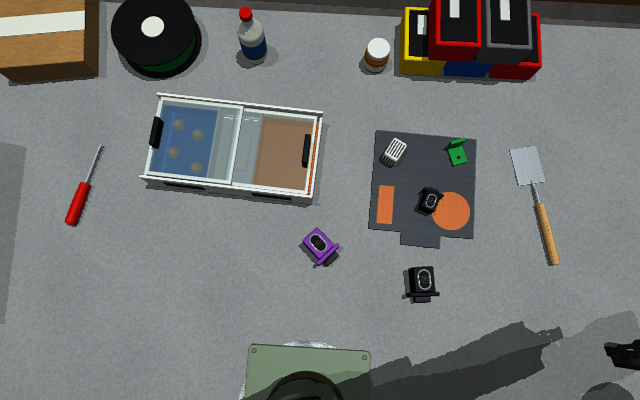

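View pics/s0.png

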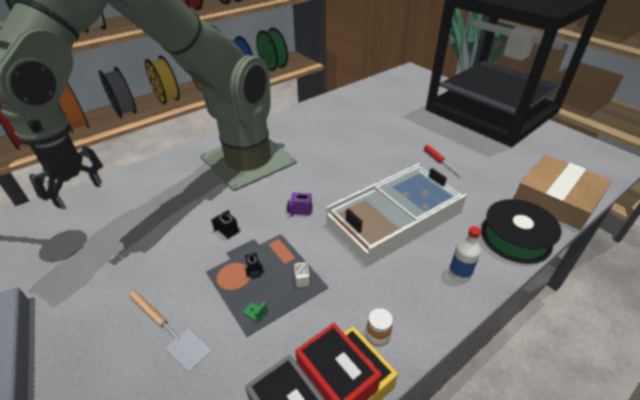

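The top picture shows the white case at about (235,148). The blue tray is in its left (+y) end and the orange one in its right (-y) end, so the door to open is the right one, pull at (306,150). Possible ducts:
- purple at (319,243): leave
- large black at (422,281), off the plate: leave
- small black on the plate at (430,200): chosen

I'll check this in a close crop.

```bash
python3 - <<'E'
from h import *
a=cv2.imread("pics/t0.png")
c1=cv2.resize(a[85:210,135:335],None,fx=4,fy=4,interpolation=cv2.INTER_CUBIC)[:,:800]
c2=cv2.resize(a[170:310,380:500],None,fx=4,fy=4,interpolation=cv2.INTER_CUBIC)
cv2.imwrite("pics/c1.png",c1);cv2.imwrite("pics/c2.png",c2)
E
```

```text
(no output)
```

View pics/c1.png

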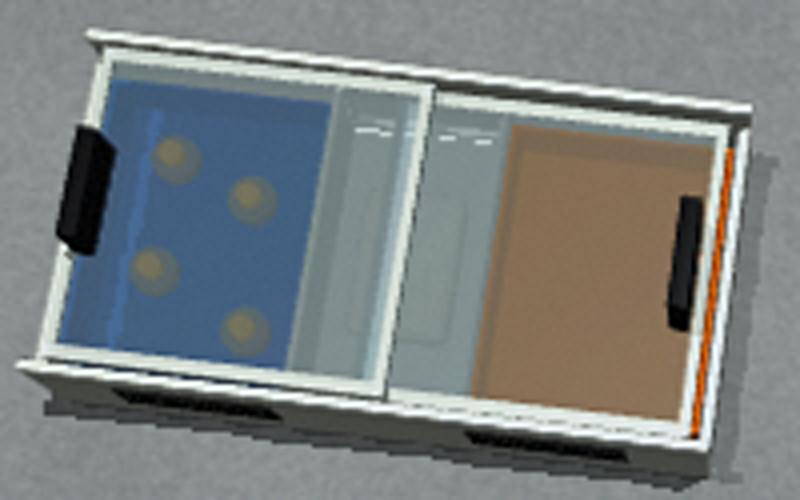

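View pics/c2.png

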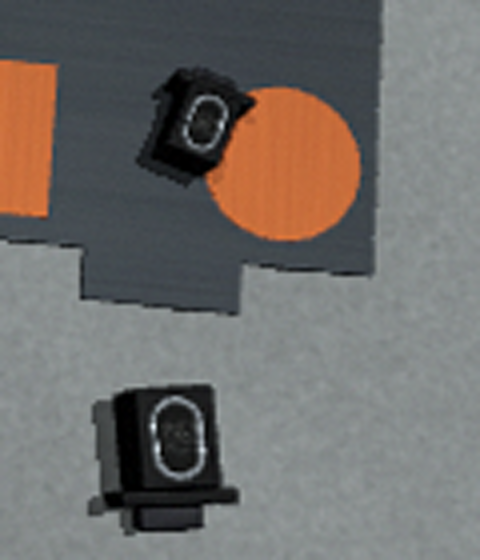

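The crop at (430,200) shows the small black duct, with its flange pointing up the image (+x) and slightly right. The larger black one sits off the plate. The left door is closed, its pull over the end rail. The right door is about 20 mm open, with an orange strip showing. Next I work out the case pose and the first move.

```bash
python3 - <<'E'
from h import *
np.set_printoptions(precision=4,suppress=True)
cs=[at("top",p,.074)[:2] for p in [(157,93.75),(322.5,112),(312.5,196),(140,176)]]
print(np.array(cs)); c=np.mean(cs,0)
v=(cs[0]-cs[1]+cs[3]-cs[2])/2; L=np.linalg.norm(v); yaw=np.arctan2(-v[0],v[1]); print("centre",c,"L",L,"yaw deg",np.degrees(yaw))
w=(cs[0]-cs[3]+cs[1]-cs[2])/2; print("W",np.linalg.norm(w),"yaw from w",np.degrees(np.arctan2(w[1],w[0])))
ey=v/L
for n,p in(("R",(304,149)),("R2",(135+692/4,85+263/4)),("L",(151,129))):
  P=at("top",p,.105)[:2]; print(n,P,(P-c)@ey)
print("closed R",c-.172*ey,"open R",c-.042*ey,"tray",c-.118*ey)
print(camera_model("wrist"))
E
```

```text
[[0.6711 0.3796]
 [0.6488 0.0002]
 [0.4539 0.0109]
 [0.4764 0.3914]]
centre [0.5626 0.1955] L 0.3806004554610119 yaw deg -3.374114316903047
W 0.1951448928323334 yaw from w -3.3060071107950098
R [0.5491 0.0347] -0.16133134389497664
R2 [0.5457 0.0259] -0.1703291380647574
L [0.575 0.369] 0.17394217381713648
closed R [0.5524 0.0238] open R [0.5601 0.1536] tray [0.5556 0.0777]
{'vertical_fov': 69.32707185309354, 'cx': 318.79348274079484, 'cy': 198.2488004441272, 'mount': array([[ 0.0011, -0.9638, -0.2667,  0.0652],
       [ 1.    ,  0.001 ,  0.0005,  0.0005],
       [-0.0002, -0.2667,  0.9638, -0.1313],
       [ 0.    ,  0.    ,  0.    ,  1.    ]])}
```

Request:
step_arm:
  motion:
    - {"travel":[0,0,0],"twist":[0,0,0.178],"jaw":1}
    - {"travel":[0,0,0],"twist":[0,0,0.178],"jaw":1}
    - {"travel":[0,0,0],"twist":[0,0,0.178],"jaw":1}
    - {"travel":[0.144,-0.169,0],"twist":[0,0,0],"jaw":1}
    - {"travel":[0.144,-0.169,0],"twist":[0,0,0],"jaw":1}
    - {"travel":[0.144,-0.169,0],"twist":[0,0,0],"jaw":1}
    - {"travel":[0.144,-0.169,0],"twist":[0,0,0],"jaw":1}
    - {"travel":[0.144,-0.169,0],"twist":[0,0,0],"jaw":1}
    - {"travel":[0.144,-0.169,0],"twist":[0,0,0],"jaw":1}
    - {"travel":[0.144,-0.169,0],"twist":[0,0,0],"jaw":1}
    - {"travel":[0.144,-0.169,0],"twist":[0,0,0],"jaw":1}
    - {"travel":[0.144,-0.169,0],"twist":[0,0,0],"jaw":1}
  squeeze: 30

```text
time: 1.7
tcp_pos: [0.4809, -0.2474, 0.2424]
eef_rot: [[0.998, -0.058, 0.0], [-0.058, -0.998, -0.0], [0.0, -0.0, -1.0]]
force: [0.6, -1.3, -0.6]
finger_gap: 0.0852
grasp_force: 0.0
```

Request:
step_arm:
  motion:
    - {"travel":[0,0,0],"twist":[0,0,0],"jaw":1}
    - {"travel":[0,0,0],"twist":[0,0,0],"jaw":1}

```text
time: 1.9
tcp_pos: [0.4802, -0.2484, 0.2422]
eef_rot: [[0.998, -0.056, -0.0], [-0.056, -0.998, 0.0], [-0.0, 0.0, -1.0]]
force: [-0.5, -1.2, 0.3]
finger_gap: 0.0853
grasp_force: 0.0
```

```bash
cat >> h.py <<'E'
def pose():
    o=get_obs();R=np.array(o["eef_rot"]);p=np.array(o["tcp_pos"]);return p,R
def info(target=None):
    p,R=pose();o=get_obs();print("t",o["time"],"p",p.round(4),"xang",np.degrees(np.arctan2(R[1,0],R[0,0])).round(2),"zax",R[:,2].round(3),"F",np.round(o["force"],1),"gap",round(o["finger_gap"],4),"grip",round(o["grasp_force"],1))
    if target is not None: print("tool delta /200mm",(R.T@(np.array(target)-p)/.2).round(3))
E
python3 - <<'E'
from h import *
info([.549,.032,.17])
im=save("wrist","w0"); 
for q in("duct",):
  for r in place_of("wrist",q)[:3]: print(q,np.round(r["location"]),round(r["conf"],2),at("wrist",r["location"],.005).round(4))
E
```

```text
t 1.9 p [ 0.4802 -0.2484  0.2422] xang -3.21 zax [-0.  0. -1.] F [-0.5 -1.2  0.3] gap 0.0853 grip 0.0
tool delta /200mm [ 0.265 -1.419  0.361]
duct [319. 186.] 0.84 [ 0.4594 -0.2509  0.005 ]
duct [156. 266.] 0.69 [ 0.3571 -0.0132  0.005 ]
duct [314. 300.] 0.56 [ 0.2891 -0.2333  0.005 ]
```

View pics/w0.png

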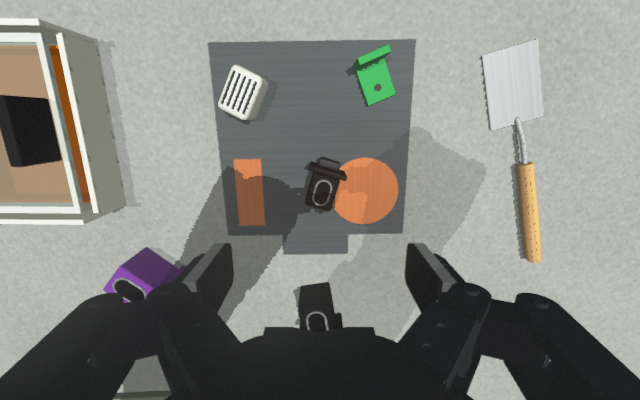

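The wrist view shows the duct at (322,186), flange towards the top of the picture and turned a little clockwise. Next I go over the right pull.

Request:
step_arm:
  motion:
    - {"travel":[0.044,-0.236,0],"twist":[0,0,0],"jaw":1}
    - {"travel":[0.044,-0.236,0],"twist":[0,0,0],"jaw":1}
    - {"travel":[0.044,-0.236,0],"twist":[0,0,0],"jaw":1}
    - {"travel":[0.044,-0.236,0],"twist":[0,0,0],"jaw":1}
    - {"travel":[0.044,-0.236,0],"twist":[0,0,0],"jaw":1}
    - {"travel":[0.044,-0.236,0],"twist":[0,0,0],"jaw":1}
    - {"travel":[0,0,0.18],"twist":[0,0,0],"jaw":1}
    - {"travel":[0,0,0.18],"twist":[0,0,0],"jaw":1}
    - {"travel":[0,0,0],"twist":[0,0,0],"jaw":1}
    - {"travel":[0,0,0],"twist":[0,0,0],"jaw":1}

```text
time: 3.0
tcp_pos: [0.549, 0.0297, 0.1712]
eef_rot: [[0.998, -0.059, -0.0], [-0.059, -0.998, -0.0], [-0.0, 0.0, -1.0]]
force: [0.5, -0.4, 0.7]
finger_gap: 0.0854
grasp_force: 0.0
```

```bash
python3 - <<'E'
from h import *
info()
im=save("wrist","w1")
for r in place_of("wrist","pull_right")[:3]:
  P=at("wrist",r["location"],.105); print(np.round(r["location"]),round(r["conf"],2),P.round(4)); P[2]=.092; info(P)
E
```

```text
t 3.0 p [0.549  0.0297 0.1712] xang -3.39 zax [-0. -0. -1.] F [ 0.5 -0.4  0.7] gap 0.0854 grip 0.0
[313. 212.] 0.74 [0.5501 0.0328 0.105 ]
t 3.1 p [0.5495 0.03   0.1721] xang -3.37 zax [ 0.002  0.    -1.   ] F [0.4 0.1 1.2] gap 0.0857 grip 0.0
tool delta /200mm [ 0.001 -0.014  0.401]
```

View pics/w1.png

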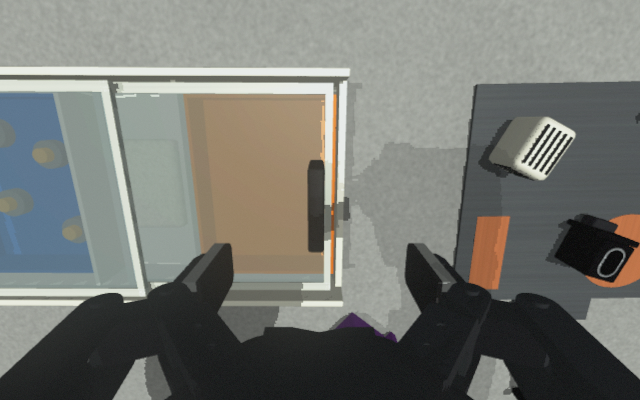

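The pull shows at (315,205), square to the jaw and centred between the fingers. I'll lower and grip.

Request:
step_arm:
  motion:
    - {"travel":[0,-0.014,0.2],"twist":[0,0,0],"jaw":1}
    - {"travel":[0,0,0.1],"twist":[0,0,0],"jaw":1}
    - {"travel":[0,0,0.1],"twist":[0,0,0],"jaw":1}
    - {"travel":[0,0,0],"twist":[0,0,0],"jaw":0}
    - {"travel":[0,0,0],"twist":[0,0,0],"jaw":0}
    - {"travel":[0,0,0],"twist":[0,0,0],"jaw":0}
    - {"travel":[0,0,0],"twist":[0,0,0],"jaw":0}
    - {"travel":[0,0,0],"twist":[0,0,0],"jaw":0}
    - {"travel":[0,0,0],"twist":[0,0,0],"jaw":0}
    - {"travel":[0,0,0],"twist":[0,0,0],"jaw":0}
  squeeze: 30

```text
time: 4.1
tcp_pos: [0.5493, 0.0335, 0.0911]
eef_rot: [[0.998, -0.058, 0.001], [-0.058, -0.998, 0.0], [0.001, -0.0, -1.0]]
force: [-0.8, 0.2, 9.3]
finger_gap: 0.0113
grasp_force: 33.5
```

Request:
step_arm:
  motion:
    - {"travel":[0,-0.04,0],"twist":[0,0,0],"jaw":0}
    - {"travel":[0,-0.08,0],"twist":[0,0,0],"jaw":0}
    - {"travel":[0,-0.08,0],"twist":[0,0,0],"jaw":0}
    - {"travel":[0,-0.08,0],"twist":[0,0,0],"jaw":0}
    - {"travel":[0,-0.08,0],"twist":[0,0,0],"jaw":0}
    - {"travel":[0,-0.08,0],"twist":[0,0,0],"jaw":0}
    - {"travel":[0,-0.04,0],"twist":[0,0,0],"jaw":0}
    - {"travel":[0,0,0],"twist":[0,0,0],"jaw":0}

```text
time: 4.9
tcp_pos: [0.5554, 0.1308, 0.0911]
eef_rot: [[0.998, -0.056, 0.003], [-0.056, -0.998, 0.001], [0.003, -0.001, -1.0]]
force: [3.4, 1.2, 6.3]
finger_gap: 0.0114
grasp_force: 33.1
```

Request:
step_arm:
  motion:
    - {"travel":[0,-0.015,0],"twist":[0,0,0],"jaw":0}
    - {"travel":[0,-0.015,0],"twist":[0,0,0],"jaw":0}
    - {"travel":[0,0,0],"twist":[0,0,0],"jaw":0}

```text
time: 5.2
tcp_pos: [0.5558, 0.1357, 0.0911]
eef_rot: [[0.998, -0.058, 0.002], [-0.058, -0.998, 0.001], [0.002, -0.001, -1.0]]
force: [2.3, 1.5, 5.8]
finger_gap: 0.0114
grasp_force: 32.9
```

Request:
step_arm:
  motion:
    - {"travel":[0,-0.015,0],"twist":[0,0,0],"jaw":0}
    - {"travel":[0,-0.015,0],"twist":[0,0,0],"jaw":0}
    - {"travel":[0,0,0],"twist":[0,0,0],"jaw":0}

```text
time: 5.5
tcp_pos: [0.5562, 0.1417, 0.0911]
eef_rot: [[0.998, -0.058, 0.002], [-0.058, -0.998, 0.001], [0.002, -0.001, -1.0]]
force: [3.4, 1.6, 4.6]
finger_gap: 0.0116
grasp_force: 32.9
```

Request:
step_arm:
  motion:
    - {"travel":[0,-0.015,0],"twist":[0,0,0],"jaw":0}
    - {"travel":[0,-0.015,0],"twist":[0,0,0],"jaw":0}
    - {"travel":[0,0,0],"twist":[0,0,0],"jaw":0}

```text
time: 5.8
tcp_pos: [0.5565, 0.1477, 0.0911]
eef_rot: [[0.998, -0.058, 0.003], [-0.058, -0.998, 0.001], [0.002, -0.001, -1.0]]
force: [4.3, 1.8, 4.6]
finger_gap: 0.0113
grasp_force: 32.9
```

Request:
step_arm:
  motion:
    - {"travel":[0,-0.015,0],"twist":[0,0,0],"jaw":0}
    - {"travel":[0,-0.015,0],"twist":[0,0,0],"jaw":0}
    - {"travel":[0,0,0],"twist":[0,0,0],"jaw":0}

```text
time: 6.1
tcp_pos: [0.5569, 0.1537, 0.0911]
eef_rot: [[0.998, -0.058, 0.003], [-0.058, -0.998, 0.001], [0.002, -0.001, -1.0]]
force: [3.2, 1.6, 4.8]
finger_gap: 0.0112
grasp_force: 32.8
```

Request:
step_arm:
  motion:
    - {"travel":[0,-0.01,0],"twist":[0,0,0],"jaw":0}
    - {"travel":[0,-0.01,0],"twist":[0,0,0],"jaw":0}
    - {"travel":[0,0,0],"twist":[0,0,0],"jaw":0}

```text
time: 6.4
tcp_pos: [0.557, 0.1562, 0.0911]
eef_rot: [[0.998, -0.059, 0.002], [-0.059, -0.998, -0.001], [0.002, 0.001, -1.0]]
force: [3.6, -7.8, 7.0]
finger_gap: 0.0115
grasp_force: 33.1
```

Request:
step_arm:
  motion:
    - {"travel":[0,-0.01,0],"twist":[0,0,0],"jaw":0}
    - {"travel":[0,-0.01,0],"twist":[0,0,0],"jaw":0}
    - {"travel":[0,0,0],"twist":[0,0,0],"jaw":0}

```text
time: 6.7
tcp_pos: [0.5571, 0.1564, 0.0911]
eef_rot: [[0.998, -0.061, 0.001], [-0.061, -0.998, -0.006], [0.001, 0.006, -1.0]]
force: [-0.6, -29.3, 12.6]
finger_gap: 0.0114
grasp_force: 34.0
```

The door is at its stop (y = 0.1564, 29 N). I'll relax the push, release and lift.

Request:
step_arm:
  motion:
    - {"travel":[0,0.022,0],"twist":[0,0,0],"jaw":0}
    - {"travel":[0,0,0],"twist":[0,0,0],"jaw":0}
    - {"travel":[0,0,0],"twist":[0,0,0],"jaw":0.4}
    - {"travel":[0,0,0],"twist":[0,0,0],"jaw":0.4}
    - {"travel":[0,0,0],"twist":[0,0,0],"jaw":0.4}
    - {"travel":[0,0,0],"twist":[0,0,0],"jaw":0.4}
    - {"travel":[0,0,-0.15],"twist":[0,0,0],"jaw":0.4}
    - {"travel":[0,0,-0.2],"twist":[0,0,0],"jaw":1}
    - {"travel":[0,0,-0.2],"twist":[0,0,0],"jaw":1}
    - {"travel":[0,0,-0.2],"twist":[0,0,0],"jaw":1}

```text
time: 7.7
tcp_pos: [0.5558, 0.1568, 0.242]
eef_rot: [[0.998, -0.058, -0.0], [-0.058, -0.998, -0.0], [-0.0, 0.0, -1.0]]
force: [0.2, 0.8, -0.1]
finger_gap: 0.0761
grasp_force: 0.0
```

```bash
python3 - <<'E'
from h import *
info([.47,-.245,.242])
snapshot("wrist")
for r in place_of("wrist","pull_right")[:2]: print("pull",r["conf"],at("wrist",r["location"],.105).round(4))
for r in place_of("wrist","orange_tray")[:2]: print("tray",r["conf"],at("wrist",r["location"],.005).round(4))
E
```

```text
t 7.7 p [0.5558 0.1568 0.242 ] xang -3.3 zax [-0. -0. -1.] F [ 0.2  0.8 -0.1] gap 0.0761 grip 0.0
tool delta /200mm [-0.313  2.031  0.   ]
pull 0.9 [0.5606 0.1548 0.105 ]
tray 0.68 [0.5558 0.0798 0.005 ]
```

Request:
step_arm:
  motion:
    - {"travel":[-0.035,0.226,0],"twist":[0,0,0],"jaw":1}
    - {"travel":[-0.035,0.226,0],"twist":[0,0,0],"jaw":1}
    - {"travel":[-0.035,0.226,0],"twist":[0,0,0],"jaw":1}
    - {"travel":[-0.035,0.226,0],"twist":[0,0,0],"jaw":1}
    - {"travel":[-0.035,0.226,0],"twist":[0,0,0],"jaw":1}
    - {"travel":[-0.035,0.226,0],"twist":[0,0,0],"jaw":1}
    - {"travel":[-0.035,0.226,0],"twist":[0,0,0],"jaw":1}
    - {"travel":[-0.035,0.226,0],"twist":[0,0,0],"jaw":1}
    - {"travel":[-0.035,0.226,0],"twist":[0,0,0],"jaw":1}
    - {"travel":[0,0,0.25],"twist":[0,0,0],"jaw":1}
    - {"travel":[0,0,0.1],"twist":[0,0,0],"jaw":1}
    - {"travel":[0,0,0],"twist":[0,0,0],"jaw":1}

```text
time: 9.05
tcp_pos: [0.4684, -0.245, 0.1675]
eef_rot: [[0.998, -0.058, -0.005], [-0.058, -0.998, 0.003], [-0.005, -0.002, -1.0]]
force: [0.7, 0.0, 1.0]
finger_gap: 0.0857
grasp_force: 0.0
```

```bash
python3 - <<'E'
from h import *
info()
im=save("wrist","w2")
for r in place_of("wrist","duct")[:2]: print(np.round(r["location"]),r["conf"],at("wrist",r["location"],.005).round(4))
cv2.imwrite("pics/w2c.png",cv2.resize(im[100:300,220:440,::-1],None,fx=3,fy=3,interpolation=cv2.INTER_CUBIC))
E
```

```text
t 9.05 p [ 0.4684 -0.245   0.1675] xang -3.32 zax [-0.005  0.003 -1.   ] F [0.7 0.  1. ] gap 0.0857 grip 0.0
[123. 287.] 0.97 [ 0.3589 -0.0125  0.005 ]
[316. 325.] 0.91 [ 0.2943 -0.2342  0.005 ]
```

View pics/w2c.png

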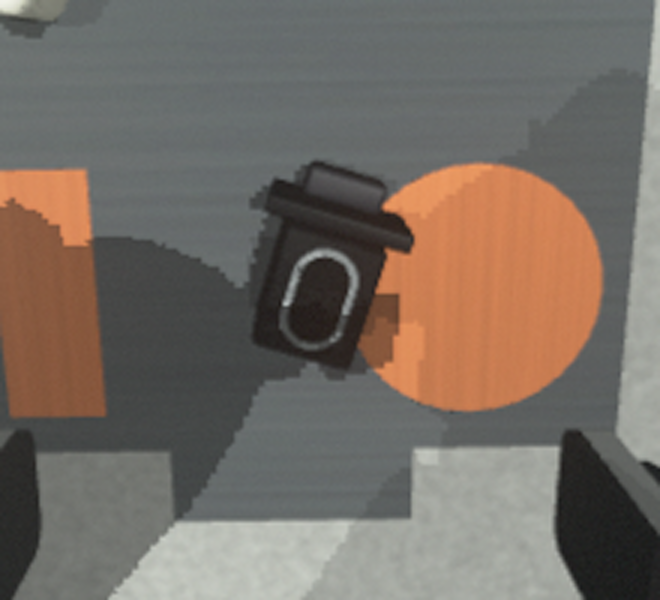

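The crop shows the duct's top at (319,300) in crop pixels, oval mouth up, flange towards the top edge, with free space on both flat sides.

```bash
python3 - <<'E'
from h import *
f=lambda p,z=.047: at("wrist",(p[0]/3+220,p[1]/3+100),z)[:2]
a,b,c,d=f((255,342)),f((348,370)),f((387,258)),f((290,222))
print(a,b,c,d,"width",np.linalg.norm(a-b),np.linalg.norm(c-d),"len",np.linalg.norm(d-a),np.linalg.norm(c-b))
for u in(d-a,c-b): print(np.degrees(np.arctan2(u[1],u[0])))
for u in(a-b,d-c): print(np.degrees(np.arctan2(-u[0],u[1])))
print("mid",(a+b+c+d)/4,"oval",f((319,300)))
yaw=np.radians(-18);m=(a+b)/2; print("from back edge",m+.02*np.array([np.cos(yaw),np.sin(yaw)]))
snapshot("top")
for r in place_of("top","duct"): print("top",r["conf"],at("top",r["location"],.005))
E
```

```text
[ 0.45038196 -0.23307906] [ 0.43955531 -0.26143767] [ 0.4747397  -0.27461736] [ 0.48736388 -0.2460856 ] width 0.030355011484898258 0.0311998590091286 len 0.039202456953053015 0.03757187672452879
-19.37677026153879
-20.535411076037537
-20.895680372244485
-23.867497250746265
mid [ 0.46301021 -0.25380492] oval [ 0.46275878 -0.25351756]
from back edge [ 0.46398976 -0.25343871]
top 0.56 [ 0.35938511 -0.01228018  0.005     ]
```

Request:
step_arm:
  motion:
    - {"travel":[0,0,0],"twist":[0,0,0.127],"jaw":1}
    - {"travel":[0,0,0],"twist":[0,0,0.127],"jaw":1}
    - {"travel":[0,0,0],"twist":[0,0,0.128],"jaw":1}
    - {"travel":[-0.008,0.048,0],"twist":[0,0,0],"jaw":1}
    - {"travel":[0,0,0.2],"twist":[0,0,0],"jaw":1}
    - {"travel":[0,0,0.15],"twist":[0,0,0],"jaw":1}
    - {"travel":[0,0,0],"twist":[0,0,0],"jaw":1}
    - {"travel":[0,0,0],"twist":[0,0,0],"jaw":1}

```text
time: 10.05
tcp_pos: [0.4649, -0.2546, 0.1014]
eef_rot: [[0.937, -0.349, 0.0], [-0.349, -0.937, -0.0], [0.0, 0.0, -1.0]]
force: [-0.5, 0.6, 1.0]
finger_gap: 0.0852
grasp_force: 0.0
```

```bash
python3 - <<'E'
from h import *
info([.4635,-.2535,.026])
im=save("wrist","w3")
cv2.imwrite("pics/w3c.png",im[100:400,150:490,::-1])
E
```

```text
t 10.05 p [ 0.4649 -0.2546  0.1014] xang -20.41 zax [ 0. -0. -1.] F [-0.5  0.6  1. ] gap 0.0852 grip 0.0
tool delta /200mm [-0.009 -0.003  0.377]
```

View pics/w3c.png

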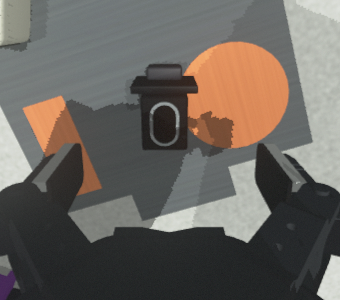

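The duct is square to the jaw and centred at about (163,122) in the crop. I'll descend and grip.

Request:
step_arm:
  motion:
    - {"travel":[-0.009,-0.003,0.15],"twist":[0,0,0],"jaw":1}
    - {"travel":[0,0,0.15],"twist":[0,0,0],"jaw":1}
    - {"travel":[0,0,0.077],"twist":[0,0,0],"jaw":1}
    - {"travel":[0,0,0],"twist":[0,0,0],"jaw":0}
    - {"travel":[0,0,0],"twist":[0,0,0],"jaw":0}
    - {"travel":[0,0,0],"twist":[0,0,0],"jaw":0}
    - {"travel":[0,0,0],"twist":[0,0,0],"jaw":0}
    - {"travel":[0,0,0],"twist":[0,0,0],"jaw":0}
    - {"travel":[0,0,0],"twist":[0,0,0],"jaw":0}
  squeeze: 30

```text
time: 11.0
tcp_pos: [0.4641, -0.2531, 0.0262]
eef_rot: [[0.937, -0.35, 0.002], [-0.35, -0.937, -0.001], [0.002, 0.0, -1.0]]
force: [-0.9, 1.2, 13.7]
finger_gap: 0.031
grasp_force: 29.5
```

Request:
step_arm:
  motion:
    - {"travel":[0,0,-0.1],"twist":[0,0,0],"jaw":0}
    - {"travel":[0,0,-0.2],"twist":[0,0,0],"jaw":0}
    - {"travel":[0,0,-0.2],"twist":[0,0,0],"jaw":0}
    - {"travel":[0,0,-0.2],"twist":[0,0,0],"jaw":0}
    - {"travel":[0,0,-0.2],"twist":[0,0,0],"jaw":0}
    - {"travel":[0,0,0],"twist":[0,0,-0.127],"jaw":0}
    - {"travel":[0,0,0],"twist":[0,0,-0.127],"jaw":0}
    - {"travel":[0,0,0],"twist":[0,0,-0.128],"jaw":0}
    - {"travel":[0,0,0],"twist":[0,0,0],"jaw":0}

```text
time: 11.9
tcp_pos: [0.4634, -0.253, 0.2057]
eef_rot: [[0.998, -0.056, 0.001], [-0.056, -0.998, -0.0], [0.001, 0.0, -1.0]]
force: [0.3, -0.3, 0.2]
finger_gap: 0.0315
grasp_force: 30.6
```

```bash
python3 - <<'E'
from h import *
info([.5475,.077,.207])
E
```

```text
t 11.9 p [ 0.4634 -0.253   0.2057] xang -3.2 zax [ 0.001 -0.    -1.   ] F [ 0.3 -0.3  0.2] gap 0.0315 grip 30.6
tool delta /200mm [ 0.328 -1.671 -0.007]
```

Request:
step_arm:
  motion:
    - {"travel":[0.041,-0.209,0],"twist":[0,0,0],"jaw":0}
    - {"travel":[0.041,-0.209,0],"twist":[0,0,0],"jaw":0}
    - {"travel":[0.041,-0.209,0],"twist":[0,0,0],"jaw":0}
    - {"travel":[0.041,-0.209,0],"twist":[0,0,0],"jaw":0}
    - {"travel":[0.041,-0.209,0],"twist":[0,0,0],"jaw":0}
    - {"travel":[0.041,-0.209,0],"twist":[0,0,0],"jaw":0}
    - {"travel":[0.041,-0.209,0],"twist":[0,0,0],"jaw":0}
    - {"travel":[0.041,-0.209,0],"twist":[0,0,0],"jaw":0}
    - {"travel":[0,0,0.1],"twist":[0,0,0],"jaw":0}
    - {"travel":[0,0,0.1],"twist":[0,0,0],"jaw":0}
    - {"travel":[0,0,0],"twist":[0,0,0],"jaw":0}
    - {"travel":[0,0,0],"twist":[0,0,0],"jaw":0}

```text
time: 13.1
tcp_pos: [0.5483, 0.077, 0.1657]
eef_rot: [[0.998, -0.06, 0.0], [-0.06, -0.998, -0.0], [0.0, 0.0, -1.0]]
force: [-0.1, -0.6, 0.5]
finger_gap: 0.0312
grasp_force: 30.6
```

```bash
python3 - <<'E'
from h import *
info([.5475,.077,.032])
im=save("wrist","w4")
E
```

```text
t 13.1 p [0.5483 0.077  0.1657] xang -3.42 zax [ 0. -0. -1.] F [-0.1 -0.6  0.5] gap 0.0312 grip 30.6
tool delta /200mm [-0.004  0.     0.668]
```

View pics/w4.png

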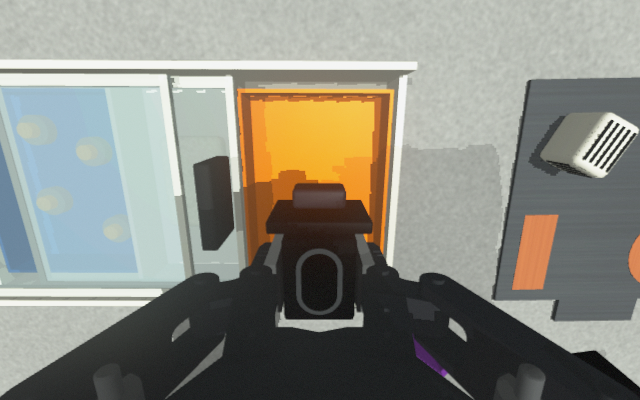

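The door is fully open at (215,200) and the tray is clear at (315,150). The duct is held upright over it, so I'll lower it slowly.

Request:
step_arm:
  motion:
    - {"travel":[-0.004,0,0.1],"twist":[0,0,0],"jaw":0}
    - {"travel":[0,0,0.13],"twist":[0,0,0],"jaw":0}
    - {"travel":[0,0,0.13],"twist":[0,0,0],"jaw":0}
    - {"travel":[0,0,0.12],"twist":[0,0,0],"jaw":0}
    - {"travel":[0,0,0.08],"twist":[0,0,0],"jaw":0}
    - {"travel":[0,0,0.06],"twist":[0,0,0],"jaw":0}
    - {"travel":[0,0,0.03],"twist":[0,0,0],"jaw":0}
    - {"travel":[0,0,0.01],"twist":[0,0,0],"jaw":0}
    - {"travel":[0,0,0],"twist":[0,0,0],"jaw":0}
    - {"travel":[0,0,0],"twist":[0,0,0],"jaw":0}

```text
time: 14.15
tcp_pos: [0.5477, 0.0773, 0.0336]
eef_rot: [[0.998, -0.058, 0.001], [-0.058, -0.998, 0.0], [0.001, -0.0, -1.0]]
force: [0.4, -0.3, -1.1]
finger_gap: 0.0313
grasp_force: 30.6
```

Request:
step_arm:
  motion:
    - {"travel":[0,0,0.008],"twist":[0,0,0],"jaw":0}
    - {"travel":[0,0,0.005],"twist":[0,0,0],"jaw":0}
    - {"travel":[0,0,0],"twist":[0,0,0],"jaw":0}

```text
time: 14.45
tcp_pos: [0.5474, 0.0773, 0.0303]
eef_rot: [[0.998, -0.058, -0.0], [-0.058, -0.998, 0.0], [-0.0, -0.0, -1.0]]
force: [0.3, -0.5, 0.1]
finger_gap: 0.0318
grasp_force: 30.6
```

Request:
step_arm:
  motion:
    - {"travel":[0,0,0.005],"twist":[0,0,0],"jaw":0}
    - {"travel":[0,0,0.005],"twist":[0,0,0],"jaw":0}
    - {"travel":[0,0,0],"twist":[0,0,0],"jaw":0}

```text
time: 14.75
tcp_pos: [0.5475, 0.0773, 0.0292]
eef_rot: [[0.998, -0.058, 0.0], [-0.058, -0.998, 0.0], [0.0, -0.0, -1.0]]
force: [-5.7, 0.4, 22.4]
finger_gap: 0.0314
grasp_force: 33.5
```

Contact is at the expected height. I'll release and lift away.

Request:
step_arm:
  motion:
    - {"travel":[0,0,-0.005],"twist":[0,0,0],"jaw":0}
    - {"travel":[0,0,0],"twist":[0,0,0],"jaw":0.6}
    - {"travel":[0,0,0],"twist":[0,0,0],"jaw":0.6}
    - {"travel":[0,0,0],"twist":[0,0,0],"jaw":0.6}
    - {"travel":[0,0,0],"twist":[0,0,0],"jaw":0.6}
    - {"travel":[0,0,-0.06],"twist":[0,0,0],"jaw":0.6}
    - {"travel":[0,0,-0.15],"twist":[0,0,0],"jaw":0.6}
    - {"travel":[0,0,-0.2],"twist":[0,0,0],"jaw":0.6}
    - {"travel":[0,0,-0.2],"twist":[0,0,0],"jaw":0.6}
    - {"travel":[0,0,-0.2],"twist":[0,0,0],"jaw":0.6}
    - {"travel":[0,0,-0.2],"twist":[0,0,0],"jaw":0.6}
    - {"travel":[0,0,0],"twist":[0,0,0],"jaw":0.6}

```text
time: 15.95
tcp_pos: [0.5487, 0.0772, 0.2367]
eef_rot: [[0.998, -0.058, 0.007], [-0.058, -0.998, 0.001], [0.007, -0.002, -1.0]]
force: [0.8, -0.2, -1.3]
finger_gap: 0.0509
grasp_force: 0.0
```

```bash
python3 - <<'E'
from h import *
info()
a=save("wrist","w5");b=save("scene","s5")
cv2.imwrite("pics/end.png",np.hstack([a[:,160:480],b[80:,200:520] if 0 else cv2.resize(b[130:330,280:480],(400,400))])[:,:,::-1])
for r in place_of("wrist","pull_right")[:1]: print(at("wrist",r["location"],.105).round(4))
E
```

```text
t 15.95 p [0.5487 0.0772 0.2367] xang -3.31 zax [ 0.007  0.001 -1.   ] F [ 0.8 -0.2 -1.3] gap 0.0509 grip 0.0
[0.5566 0.1549 0.105 ]
```

View pics/end.png

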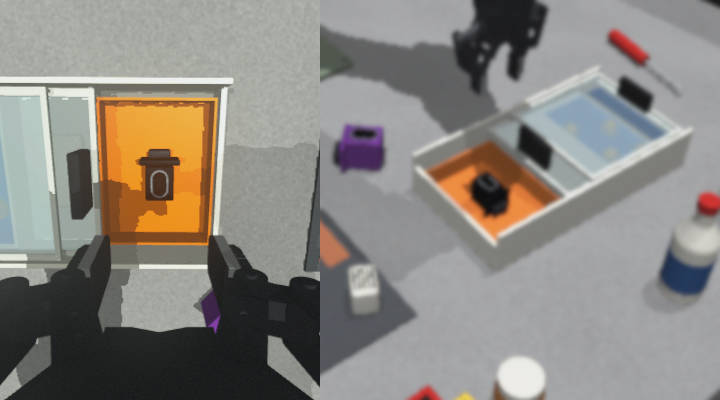

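The duct stands upright in the orange tray at about (158,178), with the right door fully open, the left door unmoved and the gripper clear.

```bash
python3 -c "
from bench import *
print(job_done())"
```

```text
the job is handed in; nothing more can be done
None
```

The right-hand door over the orange tray is open to its stop, the left door was not touched, and the small black duct stands upright in the tray with the gripper clear; I handed the job in at about 16 s.

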